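Unlock a bayonet cover and hold it against a sprung fence

TASK

Take the square inspection cover out of the gear housing: turn it by its bar grip anticlockwise (seen from above) to the stop, so that the bar lies along the housing's length, and lift it straight out. Then be a third hand for a colleague who will screw a strap to it: hold the cover upright in the air, clear of the fence's base, with any one flat side of its square flange flush against the middle of the sprung fence plate, and press with a steady 12 newtons or so (8 to 16; never ram it above 30). Keep that push for a couple of seconds and finish while still holding and pressing; leave the other things on the counter where they are.

Things in the scene. Friction and masses are not known exactly. Their poses are not given: they have to be found in the camera images.
- cover: Loose aluminium bayonet cover, 0.18-0.35 kg. Origin: centre of the underside of its flange, 60 x 60 mm, z 0 to 10 mm. On top a bar grip along its x: 52 long, 14 wide, z 10 to 38 mm. Below, a stem 26 mm across down to z -16, with two lugs along x under the bar (50 mm over both, 10 wide, z -16 to -10). Starts seated in the housing, its x 1.0-1.35 rad clockwise of the housing's x (seen from above).
- housing: Grey gear housing, fixed; foot 126 mm (its x, the length) by 100 (y), 45 high; shaft stub to y -69. Origin: middle of underside. In its top plate (8 mm) a hole 29 mm across with a slot along x, 54 x 15 mm. The lugs sit below the plate, 2 mm play. Turned anticlockwise they meet a stop with the cover's x parallel to the housing's (to 0.05 rad past): there it lifts straight out, clear after 16 mm.
- fence: Sprung fence fixture, fixed: dark steel base plate (x -65 to +80 mm, y +-65 mm, 12 mm thick), a rear block (x 39 to 66 mm, 58 mm high) and in front of it the moving fence plate. Origin: on the counter straight below the middle of the plate's face at rest. x points from the open side into the plate (push along +x), y along the plate, z up.
- plate_face (a point): Middle of the fence plate's flat face, 40 mm above the counter; it moves with the plate. The bright steel plate is 110 mm wide (y), 12 mm thick, from 22 to 58 mm above the counter. A pointer stands on top of it at y = +45 mm, up to 62 mm.
- stop_plate (a joint): How far the fence plate is pushed back along the fence's +x, in m: 0 at rest, 0.025 at the hard end. Springs: push (N) = 4 + 600 x value, friction 0.3 N; so 8 N at 0.007, 12 N at 0.013, 16 N at 0.020. The pointer's tip is over the first white line on the rear block at 8 N and over the second at 16 N.
- carton: Bystander: small printed bearing carton, 50 x 50 x 18 mm, near the front edge. Origin: centre of its underside.
- bearing: Bystander: ball bearing lying flat, 62 mm across, 17 mm high, at the back. Origin: centre of its underside.
- bottle: Bystander: sealant bottle with a nozzle, standing, 27 x 37 x 106 mm, at the left. Origin: centre of its underside.
- grease: Bystander: grease tube lying flat, 42 x 155 x 34 mm, at the front right. Origin: centre of its underside.

How it is judged:
By the outcome, as a careful person would: the job done as asked, in the order asked, and still so for the second after the job is handed in, while the arm keeps its last pose, push and grip.
It also fails if it takes over 45 s, if anything falls off the work surface, if the arm or the gripper's body presses on something with over 40 N, if the wrist force passes 120 N, or if a joint passes its speed limit or range.

ROBOT

A 6-joint arm with a two-finger parallel gripper is mounted at the origin on a cart in front of the work surface, level with it; the furniture and walls round the work are solid. World frame = base frame: x ahead of the robot, y to its left, z up, the work surface at z = 0. Lengths are in mm, angles in rad, forces in N, time in s.
With the tool pointing down it reaches from about 350 to 875 mm from the base axis. Payload 4.2 kg.
Tool frame: the origin (TCP) lies between the finger pads; the fingertips stand 17 mm ahead of it and the grasp point (between the pads) lies 2 mm behind it; z points along the fingers, y is the line along which they close (so a half turn about z gives the same grasp; the last joint's range is limited). The gripper opens to 85 mm and grips with 20 to 120 N. Pads are 22 mm wide; open, the fingers measure 114 mm over their backs; the gripper's body (76 mm by 85 mm) begins 54 mm behind the grasp point. The pads swing forward as they close: fully open they stand 13 mm farther back than shut.
Start: joints at [1.491, 0.385, 0.008, 0, -1.194, -0.259], TCP at [207.689, 589.461, 248.312] pointing down, gripper open.
Joint ranges: [-3.14, 3.14], [-1.21, 2.06], [-1.07, 1.41], [-3.16, 2.05], [-2.99, -0.16], [-3.1, 3.1]. Speed limits (rad/s): [2.79, 2.79, 3.14, 3.14, 3.14, 3.14].

INTERFACE

Orientations are given as a unit quaternion [x, y, z, w].
In Python, from bench import arm, optics, order gives the robot as it stands (arm), with the cameras (optics) and the job (order).
- The arm moves only by the shell command python3 jog.py [OPENING], which reads ROWS from standard input. ROWS is one flat JSON list of numbers that holds 1 to 10 rows one after another, with no inner brackets; each row has 6 numbers: dx, dy, dz in a scale on which 1.0 is 800 mm, then a rotation vector rx, ry, rz in parts of the range, where 1.0 means pi rad; each row is the pose to reach, as a shift and turn from the pose commanded when the command began, along the tool's axes at that moment; what a row does not reach only later rows make up. A row lasts 1/10 s, in which the tool goes at most 50 mm and 0.15 rad, less where a joint would pass 70% of its speed; a pose out of reach is approached as far as the arm can. OPENING is the finger opening in mm, set as the command begins (- or left out keeps the last). The fingers move at their own pace and stop on an object; the grip force is fixed at half the most. Time passes only in rows, so rows that do not move let the fingers close. It prints the time, the measured TCP pose, the force, the opening and the grip force at its end. Input that does not fit is refused with a message, and nothing moves.
- arm.read_state(): the state, without advancing time (a new reading comes with each control period).
- optics.get_image(name): name is "scene" or "top" or "wrist"; returns the picture (384x512x3 uint8, blue, green, red); there is no depth.
- optics.get_calibration(name): a dict with "K" (3x3 intrinsics, pixels), "rvec" (rotation vector, rad) and "tvec" (3), from world to camera coordinates, as OpenCV has them. Camera axes: x right, y down, z forward; pixel columns grow to the right and rows downward; lengths in mm; the calibration is good to about 2 mm. A picture is of the moment at which its call begins: read the wrist's pose just before it. get_calibration takes no time and is no camera call; for the wrist camera it gives the pose at the moment of the call.
- order.job_done(): hands the job in; it is judged then, once.
The state is a dict: "clock": time; "joints": joint angles; "joint_vel": joint speeds; "joint_efforts": joint torques, N m; "position": TCP position; "ee_rot": TCP orientation; "contact_force": force on the tool from outside, world axes, zero at the start; "wrist_torque": the same for the moment, N m; "gripper_width": finger opening in mm; "grasp_force": force on a finger pad.
Only numpy, scipy, OpenCV 4.12 (cv2) and the standard library are available. Lean on these libraries where they do the work, as an engineer would, in place of code of your own. Each camera call takes 0.05 s, during which the arm holds its last target. There are 200 camera calls.

## Working session

There is one attempt and no reset: what is moved stays moved. The work goes in short steps, Python scripts to look and compute and a shell command to move; the robot and the scene stay as the last step left them, time stands still between calls to the robot, and variables do not carry over. Pictures are saved under pics/ and viewed, at most 10 in all, crops included, and the job is handed in when it is done.

```bash
ls; mkdir -p pics
python3 - <<'E'
from bench import arm, optics, order
import cv2,numpy as np
s=arm.read_state();print(s)
for n in("top","scene"):
    cv2.imwrite(f"pics/{n}0.png",optics.get_image(n));c=optics.get_calibration(n);print(n,c)
E
```

```text
bench.py
jog.py
pics
{'clock': 0.0, 'joints': array([ 1.49059684e+00,  3.85575573e-01,  6.62419192e-03, -4.85478740e-04,
       -1.19396776e+00, -2.58594508e-01]), 'joint_vel': array([ 3.07984789e-05,  6.83962946e-04, -2.30168926e-04,  7.86143862e-04,
        4.20612971e-04, -5.45881218e-04]), 'joint_efforts': array([ 4.06829940e-04, -3.92294955e+01,  1.88401258e+01,  4.18608114e+00,
       -4.53083689e-03, -4.25014434e-06]), 'position': array([207.52496046, 588.97223469, 247.21141099]), 'ee_rot': array([ 9.85670922e-01, -1.68676189e-01, -1.30166602e-04,  1.07728551e-03]), 'contact_force': array([0.43314217, 0.05796889, 0.25581782]), 'wrist_torque': array([ 0.026198  ,  0.03726968, -0.04498474]), 'grasp_force': 0.0, 'gripper_width': 85.37271298878193}
top {'K': array([[467.81680845,   0.        , 256.13443733],
       [  0.        , 467.81680845, 189.67796462],
       [  0.        ,   0.        ,   1.        ]]), 'rvec': array([ 2.44670114, -1.44692953,  0.24984991]), 'tvec': array([-253.03953782,  511.47865303, 1556.99762372])}
scene {'K': array([[409.84663422,   0.        , 253.66824446],
       [  0.        , 409.84663422, 194.25138943],
       [  0.        ,   0.        ,   1.        ]]), 'rvec': array([ 2.26493871, -0.8243086 ,  0.32788652]), 'tvec': array([-434.81088632,  327.10474406, 1029.76788083])}
```

View pics/top0.png

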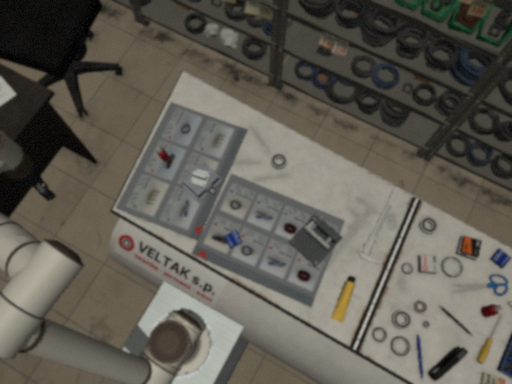

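View pics/scene0.png

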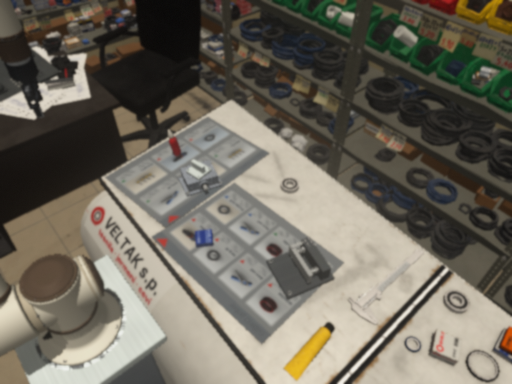

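The housing is near (200,180) in both views. The fence is near (315,240) in top and (300,268) in scene. I'll enlarge both.

```bash
cat > h.py <<'E'
import cv2,numpy as np
from bench import arm, optics, order
from scipy.spatial.transform import Rotation as Ro
def cal(n):
    c=optics.get_calibration(n);return c["K"],cv2.Rodrigues(np.array(c["rvec"],float))[0],np.array(c["tvec"],float).ravel()
def ray(C,uv,z):
    K,R,t=C;d=R.T@np.linalg.solve(K,np.array([uv[0],uv[1],1.]));o=-R.T@t
    return o+d*(z-o[2])/d[2]
def proj(C,P):
    K,R,t=C;p=K@(R@np.array(P,float)+t);return p[:2]/p[2]
E
python3 - <<'E'
from h import *
for n in("top","scene"):
    C=cal(n);print(n,"cam",-C[1].T@C[2])
t=cv2.imread("pics/top0.png");s=cv2.imread("pics/scene0.png")
f=lambda im,u,v:cv2.resize(im[v:v+58,u:u+78],None,fx=5,fy=5,interpolation=cv2.INTER_CUBIC)
a=np.hstack([f(t,165,150),f(s,160,145)]);b=np.hstack([f(t,278,210),f(s,262,234)])
cv2.imwrite("pics/z0.png",np.vstack([a,b]))
C=cal("top");S=cal("scene")
print("housing",ray(C,(202,178),50),ray(S,(197,172),50));print("fence",ray(C,(315,240),20),ray(S,(300,272),20))
E
```

```text
top cam [  91.37024577 -232.93296905 1639.29092311]
scene cam [  31.35034852 -638.93355507  973.27333093]
housing [526.24958247 224.66093157  50.        ] [514.43469228 224.59488542  50.        ]
fence [ 526.02152849 -237.2138647    20.        ] [ 519.97565663 -252.33213394   20.        ]
```

View pics/z0.png

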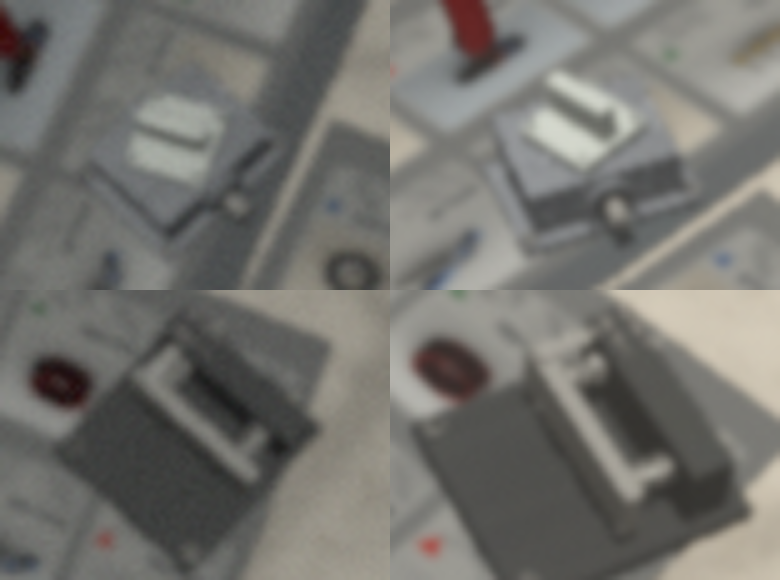

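The crops show the cover with its bar across the housing (top about (200,177)) and the shaft stub at (212,191). The fence's bright plate runs from top (308,286)px to (330,305)px, with the open side towards the lower left. I'll work out the headings and then look with the wrist camera.

Run:
```python
from h import *
T=cal("top");S=cal("scene")
g=lambda C,o,p,z:ray(C,(o[0]+p[0]/5-.4,o[1]+p[1]/5-.4),z)[:2].round(0)
print("foot corners top cam L,B,R",[g(T,(165,150),p,3) for p in((85,172),(170,243),(275,145))])
print("cover bar ends top",[g(T,(165,150),p,72) for p in((135,127),(205,142))],"flange",[g(T,(165,150),p,55) for p in((130,170),(207,187),(150,97),(224,122))])
print("scene bar",[g(S,(160,145),p,83) for p in((550,82),(605,125))] )
print("scene bar",[g(S,(160,145),(p[0]-390,p[1]),83) for p in((553,82),(612,120))] )
print("plate front top edge top cam",[g(T,(278,210),p,58) for p in((137,375-290),(250,482-290))])
print("plate front top edge scene",[g(S,(262,234),p,58) for p in((525-390,345-290),(632-390,497-290))])
print("base corners top",[g(T,(278,210),p,12) for p in((57,450-290),(185,568-290),(317,432-290))])
s=arm.read_state();Rt=Ro.from_quat(s["ee_rot"]);print(Rt.as_matrix().round(3))
print("move to (500,225,300):",Rt.inv().apply(np.array([500,225,300])-s["position"]).round(0))
K,R,t=cal("wrist");o=-R.T@t;print("wrist cam rel TCP in tool:",Rt.inv().apply(o-s["position"]).round(0),(Rt.inv().as_matrix()@R.T).round(2),K[0,0])
```

```text
foot corners top cam L,B,R [array([482., 292.]), array([465., 208.]), array([569., 179.])]
cover bar ends top [array([512., 257.]), array([526., 207.])] flange [array([487., 248.]), array([502., 193.]), array([542., 265.]), array([551., 208.])]
scene bar [array([707.,  85.]), array([706.,  33.])]
scene bar [array([515., 246.]), array([523., 192.])]
plate front top edge top cam [array([ 542., -185.]), array([ 512., -288.])]
plate front top edge scene [array([ 538., -185.]), array([ 514., -291.])]
base corners top [array([ 478., -159.]), array([ 447., -276.]), array([ 579., -315.])]
[[ 0.943 -0.333 -0.001]
 [-0.333 -0.943 -0.002]
 [ 0.     0.002 -1.   ]]
move to (500,225,300): [397. 246. -52.]
wrist cam rel TCP in tool: [  79.   -1. -126.] [[ 0.   -0.95 -0.3 ]
 [ 1.    0.    0.  ]
 [-0.   -0.3   0.95]] 294.9454082676445
```

Fence yaw is about −0.28 with the plate middle near (527,−237). Housing yaw is about −0.27 and the bar's about −1.3. Now I'll hover over the housing with the tool x along the bar.

The rows are not in the units I measure in: shifts go in shares of 800 mm and turns go in shares of pi rad. I convert before sending: 409 mm is 0.5113, 234 mm is 0.2925, 0.96 rad is 0.3056.

```bash
echo '[0.5113, 0.2925, 0.025, 0, 0, 0.3056, 0.5113, 0.2925, 0.025, 0, 0, 0.3056, 0.5113, 0.2925, 0.025, 0, 0, 0.3056, 0.5113, 0.2925, 0.025, 0, 0, 0.3056, 0.5113, 0.2925, 0.025, 0, 0, 0.3056, 0.5113, 0.2925, 0.025, 0, 0, 0.3056, 0.5113, 0.2925, 0.025, 0, 0, 0.3056, 0.5113, 0.2925, 0.025, 0, 0, 0.3056, 0.5113, 0.2925, 0.025, 0, 0, 0.3056, 0.5113, 0.2925, 0.025, 0, 0, 0.3056]' | python3 jog.py -; echo '[0, 0, 0, 0, 0, 0, 0, 0, 0, 0, 0, 0, 0, 0, 0, 0, 0, 0]' | python3 jog.py
python3 - <<'E'
from h import *
import pickle
C=cal("wrist");im=optics.get_image("wrist");cv2.imwrite("pics/w1.png",im);pickle.dump(C,open("w1.pkl","wb"))
s=arm.read_state();print(s["joints"].round(2))
E
```

```text
clock: 1.1
position: [517.2, 229.6, 227.5]
ee_rot: [0.795, -0.606, -0.0, 0.001]
contact_force: [0.2, 1.0, -0.8]
gripper_width: 85.3
grasp_force: 0.0
clock: 1.4
position: [515.1, 233.4, 228.2]
ee_rot: [0.797, -0.604, -0.0, 0.0]
contact_force: [0.6, 0.4, -0.6]
gripper_width: 85.4
grasp_force: 0.0
[ 0.71  0.3  -0.17 -0.   -1.1  -0.44]
```

View pics/w1.png

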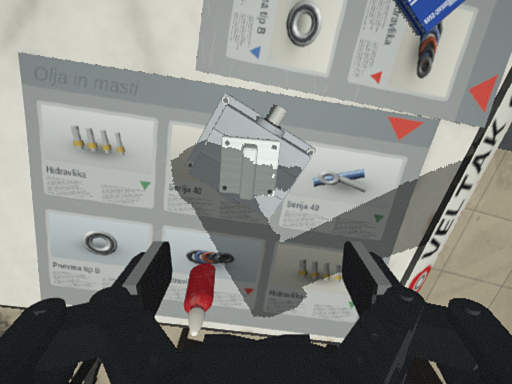

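The wrist view shows the cover at about (248,168), with the bar running vertically from (248,142) to (248,198). The shaft stub is at (275,117) and the red bottle at (200,290). I'll zoom in to measure.

Run:
```python
import cv2
im=cv2.imread("pics/w1.png")[85:235,165:325]
cv2.imwrite("pics/w1z.png",cv2.resize(im,None,fx=4,fy=4,interpolation=cv2.INTER_CUBIC))
```

```text
(no output)
```

View pics/w1z.png

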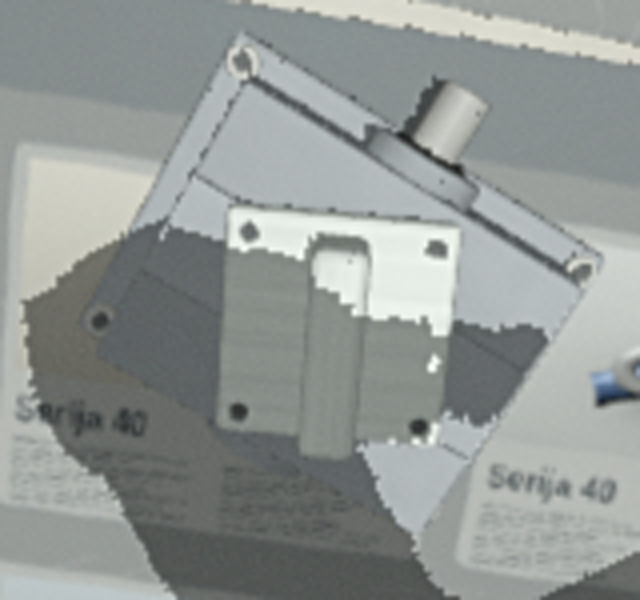

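Run:
```python
from h import *
import pickle
C=pickle.load(open("w1.pkl","rb"));print("cam",-C[1].T@C[2])
w=lambda p,z:ray(C,(165+(p[0]+.5)/4-.5,85+(p[1]+.5)/4-.5),z)[:2]
F=np.array([w(p,55) for p in((230,206),(461,225),(440,445),(218,430))]);print("flange ctr",F.mean(0),"sides",[np.linalg.norm(F[i]-F[i-1]).round(1) for i in range(4)])
d=F[0]-F[3]+F[1]-F[2];print("cover yaw",np.arctan2(d[1],d[0]))
B=np.array([w(p,83) for p in((313,250),(367,250),(352,458),(302,458))]);print("bar ctr",B.mean(0));d=B[0]-B[3]+B[1]-B[2];print(np.linalg.norm(d)/2,np.linalg.norm(B[0]-B[1]),np.arctan2(d[1],d[0]))
H=np.array([w(p,5) for p in((240,60),(583,268),(98,320))]);print("holes",H);a=H[0]-H[1];print("housing yaw",np.arctan2(*(a)[::-1]), np.linalg.norm(a), np.linalg.norm(H[0]-H[2]), "mid",(H[1]+H[2])/2)
H=np.array([w(p,0) for p in((240,30),(603,258),(82,320))]);a=H[0]-H[1];print("foot corner yaw",np.arctan2(*(a)[::-1]), np.linalg.norm(a), np.linalg.norm(H[0]-H[2]), "mid",(H[1]+H[2])/2)
im=cv2.imread("pics/w1.png")
print("bottle base ~",ray(C,(205,268),0),"tip",ray(C,(195,333),106))
s=arm.read_state();print(s["position"],Ro.from_quat(s["ee_rot"]).as_matrix().round(3))
```

```text
cam [537.21909486 158.97353802 353.82602476]
flange ctr [524.97913708 231.25593386] sides [np.float64(59.7), np.float64(58.5), np.float64(59.1), np.float64(59.5)]
cover yaw -1.3772623026148183
bar ctr [525.29094382 231.11270475]
51.16167438526635 12.467008241963862 -1.3661445645572734
holes [[570.1148624  175.03957559]
 [457.22404985 205.22133198]
 [593.48434011 260.00159144]]
housing yaw -0.26124353746464624 116.8557828079317 88.11740251354269 mid [525.35419498 232.61146171]
foot corner yaw -0.2737409804219194 125.99323049362006 99.08572567718556 mid [525.13316729 232.06631781]
bottle base ~ [543.48781561 398.79967291   0.        ] tip [534.53710505 406.10872288 106.        ]
[515.02779132 233.68210208 228.30273302] [[ 0.27  -0.963 -0.   ]
 [-0.963 -0.27   0.   ]
 [-0.     0.    -1.   ]]
```

Cover centre is (525,231.5) with yaw −1.372, and the housing's yaw is −0.27. Going down to grip the bar.

To row units: 152 mm is 0.19, 140 mm is 0.175, 0.075 rad is 0.0239.

```bash
echo '[0.0063, -0.0113, 0.0625, 0, 0, 0.0239, 0.0063, -0.0113, 0.1125, 0, 0, 0.0239, 0.0063, -0.0113, 0.15, 0, 0, 0.0239, 0.0063, -0.0113, 0.175, 0, 0, 0.0239, 0.0063, -0.0113, 0.19, 0, 0, 0.0239, 0.0063, -0.0113, 0.19, 0, 0, 0.0239, 0.0063, -0.0113, 0.19, 0, 0, 0.0239]' | python3 jog.py -; echo '[0, 0, 0, 0, 0, 0, 0, 0, 0, 0, 0, 0, 0, 0, 0, 0, 0, 0, 0, 0, 0, 0, 0, 0, 0, 0, 0, 0, 0, 0, 0, 0, 0, 0, 0, 0, 0, 0, 0, 0, 0, 0, 0, 0, 0, 0, 0, 0]' | python3 jog.py 0
```

```text
clock: 2.15
position: [526.1, 231.3, 77.2]
ee_rot: [0.774, -0.634, 0.0, -0.001]
contact_force: [0.3, 0.2, 0.5]
gripper_width: 85.5
grasp_force: 0.0
clock: 2.95
position: [525.8, 230.5, 76.7]
ee_rot: [0.773, -0.634, 0.0, -0.0]
contact_force: [-1.5, -0.5, 4.1]
gripper_width: 12.8
grasp_force: 61.1
```

Gripped (12.8 mm, 61 N). Now turning anticlockwise.

To row units: -1.02 rad is -0.3247.

```bash
echo '[0, 0, 0, 0, 0, -0.0382, 0, 0, 0, 0, 0, -0.0764, 0, 0, 0, 0, 0, -0.1146, 0, 0, 0, 0, 0, -0.1528, 0, 0, 0, 0, 0, -0.191, 0, 0, 0, 0, 0, -0.2292, 0, 0, 0, 0, 0, -0.2674, 0, 0, 0, 0, 0, -0.2992, 0, 0, 0, 0, 0, -0.3247, 0, 0, 0, 0, 0, -0.3247]' | python3 jog.py; python3 -c "
from h import *
s=arm.read_state();print(s['wrist_torque'],s['contact_force'],Ro.from_quat(s['ee_rot']).as_matrix()[:2,0])"
echo '[0, 0, 0, 0, 0, -0.0127, 0, 0, 0, 0, 0, -0.0255, 0, 0, 0, 0, 0, -0.0255, 0, 0, 0, 0, 0, -0.0255]' | python3 jog.py; python3 -c "
from h import *
s=arm.read_state();print(s['wrist_torque'],s['contact_force'],np.arctan2(*Ro.from_quat(s['ee_rot']).as_matrix()[:2,0][::-1]))"
```

```text
clock: 3.95
position: [526.3, 230.9, 76.7]
ee_rot: [0.984, -0.176, 0.001, -0.0]
contact_force: [0.2, 0.7, 4.1]
gripper_width: 13.0
grasp_force: 61.0
[0.10961017 0.13650335 0.12228745] [0.15501596 0.7489713  4.11897216] [ 0.93823922 -0.34598569]
clock: 4.35
position: [526.2, 230.8, 76.7]
ee_rot: [0.991, -0.137, 0.001, -0.0]
contact_force: [-0.8, 0.5, 4.9]
gripper_width: 12.8
grasp_force: 61.1
[0.21940204 0.05325787 0.09532404] [-0.75036901  0.4628931   4.8888734 ] -0.27485337826103856
```

Now at yaw −0.275 with no stop torque yet. I'll nudge further to find the stop.

To row units: -0.03 rad is -0.0095.

```bash
for i in 1; do echo '[0, 0, 0, 0, 0, -0.0064, 0, 0, 0, 0, 0, -0.0095, 0, 0, 0, 0, 0, -0.0095, 0, 0, 0, 0, 0, -0.0095]' | python3 jog.py; python3 -c "
from h import *
s=arm.read_state();print(s['wrist_torque'],np.arctan2(*Ro.from_quat(s['ee_rot']).as_matrix()[:2,0][::-1]))"; done
echo '[0, 0, 0, 0, 0, -0.0064, 0, 0, 0, 0, 0, -0.0095, 0, 0, 0, 0, 0, -0.0095, 0, 0, 0, 0, 0, -0.0095]' | python3 jog.py; python3 -c "
from h import *
s=arm.read_state();print(s['wrist_torque'],np.arctan2(*Ro.from_quat(s['ee_rot']).as_matrix()[:2,0][::-1]))"
```

```text
clock: 4.75
position: [526.2, 230.8, 76.7]
ee_rot: [0.993, -0.122, 0.001, -0.0]
contact_force: [-0.3, 0.4, 4.7]
gripper_width: 12.7
grasp_force: 61.2
[ 0.20287179  0.06796758 -0.04810216] -0.24392090895198446
clock: 5.15
position: [526.1, 231.2, 76.7]
ee_rot: [0.994, -0.108, 0.001, -0.001]
contact_force: [-0.9, 1.9, 5.3]
gripper_width: 12.9
grasp_force: 61.4
[ 0.53518523  0.21370425 -0.4564767 ] -0.21576825314644532
```

Stop met (torque −0.46 Nm at yaw −0.216). Backing off slightly and lifting straight up.

To row units: -9 mm is -0.0113, -6 mm is -0.0075, 0.03 rad is 0.0095.

```bash
echo '[0, 0, 0, 0, 0, 0.0095, 0, 0, 0, 0, 0, 0.0095, 0, 0, -0.0038, 0, 0, 0.0095, 0, 0, -0.0075, 0, 0, 0.0095, 0, 0, -0.0113, 0, 0, 0.0095]' | python3 jog.py; python3 -c "
from h import *
s=arm.read_state();print(s['wrist_torque'],s['contact_force'])"
```

```text
clock: 5.65
position: [525.2, 230.6, 84.4]
ee_rot: [0.993, -0.122, -0.001, 0.0]
contact_force: [0.6, 2.8, -4.8]
gripper_width: 12.9
grasp_force: 59.7
[ 1.16097982 -0.33721001 -0.02606113] [ 0.55853814  2.77530041 -4.82325403]
```

To row units: -14 mm is -0.0175, -10 mm is -0.0125.

```bash
echo '[0, 0, -0.0038, 0, 0, 0, 0, 0, -0.0075, 0, 0, 0, 0, 0, -0.0125, 0, 0, 0, 0, 0, -0.0175, 0, 0, 0, 0, 0, -0.0175, 0, 0, 0]' | python3 jog.py; python3 -c "
from h import *
s=arm.read_state();print(s['wrist_torque'],s['contact_force'])"
```

```text
clock: 6.15
position: [525.7, 230.1, 100.1]
ee_rot: [0.993, -0.122, 0.0, 0.0]
contact_force: [0.2, 1.2, -2.1]
gripper_width: 12.2
grasp_force: 60.1
[-0.03895023  0.02356392  0.00813764] [ 0.23233081  1.17012439 -2.07026375]
```

Cover is out (weight about 2 N). Carrying it to a stand-off in front of the fence, with the bar parallel to the plate.

To row units: 450 mm is 0.5625, -90 mm is -0.1125, 1.6 rad is 0.5093.

```bash
echo '[0, 0, -0.0563, 0, 0, 0, 0, 0, -0.1125, 0, 0, 0.0318, 0.0488, 0.5625, -0.1125, 0, 0, 0.5093, 0.0488, 0.5625, -0.1125, 0, 0, 0.5093, 0.0488, 0.5625, -0.1125, 0, 0, 0.5093, 0.0488, 0.5625, -0.1125, 0, 0, 0.5093, 0.0488, 0.5625, -0.1125, 0, 0, 0.5093, 0.0488, 0.5625, -0.1125, 0, 0, 0.5093, 0.0488, 0.5625, -0.1125, 0, 0, 0.5093, 0.0488, 0.5625, -0.1125, 0, 0, 0.5093]' | python3 jog.py; python3 -c "
from h import *
s=arm.read_state();R=Ro.from_quat(s['ee_rot']).as_matrix();p=s['position'];print(s['joints'].round(2),R[:,0],(R.T@(np.array([455,-216,190])-p)).round(1))"
```

```text
clock: 7.15
position: [461.8, -166.5, 189.6]
ee_rot: [0.715, -0.7, -0.0, 0.0]
contact_force: [1.7, -0.4, -2.7]
gripper_width: 12.9
grasp_force: 60.2
[-0.01  0.21 -0.4   0.   -0.96  0.04] [ 2.11300898e-02 -9.99776732e-01  7.45593831e-05] [49.3  7.8 -0.4]
```

To row units: 49 mm is 0.0613, 8 mm is 0.01, 0.3 rad is 0.0955.

```bash
echo '[0.0613, 0.01, 0, 0, 0, 0.0955, 0.0613, 0.01, 0, 0, 0, 0.0955, 0.0613, 0.01, 0, 0, 0, 0.0955, 0.0613, 0.01, 0, 0, 0, 0.0955, 0.0613, 0.01, 0, 0, 0, 0.0955]' | python3 jog.py
python3 - <<'E'
from h import *
import pickle
C=cal("wrist");s=arm.read_state();im=optics.get_image("wrist");cv2.imwrite("pics/w2.png",im);pickle.dump((C,s["position"],s["ee_rot"]),open("w2.pkl","wb"))
print(s["joints"].round(2))
cv2.imwrite("pics/w2z.png",cv2.resize(im,None,fx=1.56,fy=1.56,interpolation=cv2.INTER_CUBIC))
E
```

```text
clock: 7.65
position: [456.4, -213.0, 189.3]
ee_rot: [-0.606, 0.796, 0.0, -0.0]
contact_force: [0.1, 0.4, -2.3]
gripper_width: 12.4
grasp_force: 60.2
[-0.11  0.23 -0.37 -0.   -0.97 -0.16]
```

View pics/w2z.png

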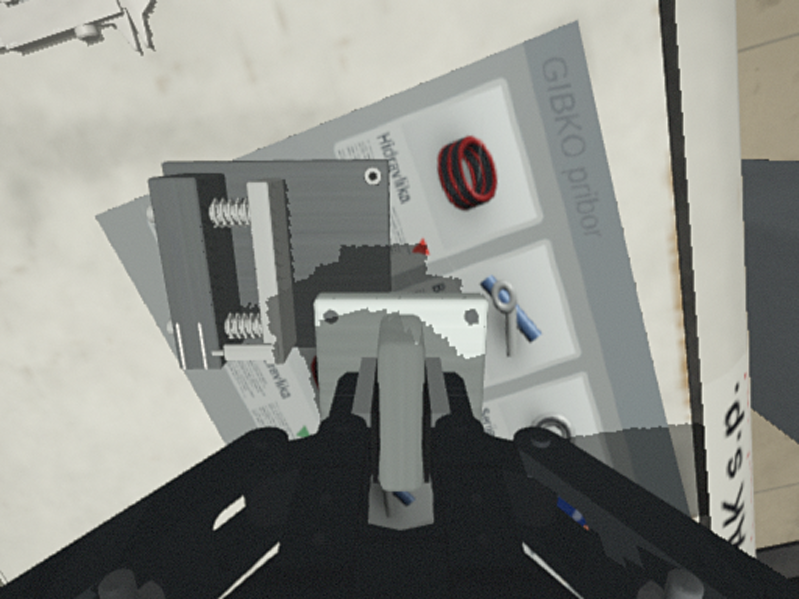

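The wrist view shows the rear block on the left, the bright plate top at (260,180)–(275,350), the pointer at (248,352) and white lines at (182,345) and (205,345). The flange is held level, corners (316,296) and (487,297). One zoom to measure.

Run:
```python
import cv2
im=cv2.imread("pics/w2.png")[95:245,92:317]
cv2.imwrite("pics/w2zz.png",cv2.resize(im,None,fx=3.5,fy=3.5,interpolation=cv2.INTER_CUBIC))
```

```text
(no output)
```

View pics/w2zz.png

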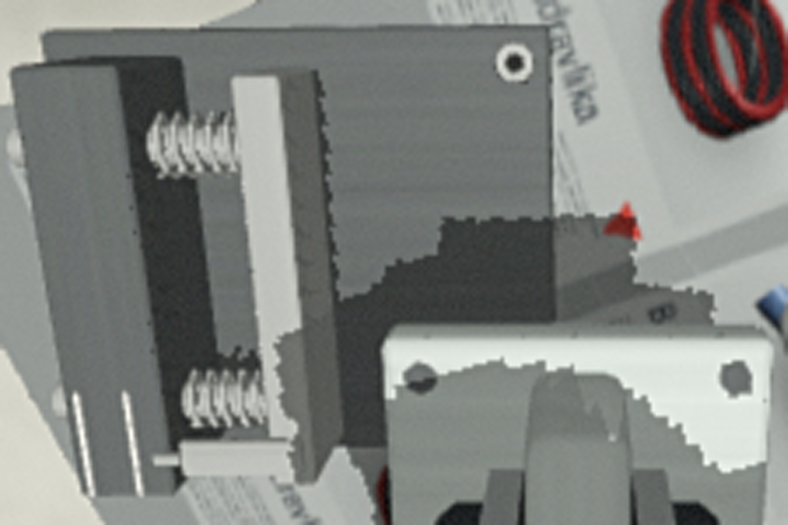

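Run:
```python
from h import *
import pickle
C,p,q=pickle.load(open("w2.pkl","rb"));R=Ro.from_quat(q).as_matrix();print("yaw",np.arctan2(R[1,0],R[0,0]),p)
w=lambda a,z:ray(C,(92+(a[0]+.5)/3.5-.5,95+(a[1]+.5)/3.5-.5),z)
a,b=w((281,74),58),w((303,484),58);d=b-a;L=np.linalg.norm(d);f=np.arctan2(d[1],d[0])-np.pi/2
print("plate ends",a,b,L,"fence yaw",f,"mid",(a+b)/2)
b1,b2=w((549,28),12),w((553,320),12);d=b2-b1;print("base front yaw",np.arctan2(d[1],d[0])-np.pi/2)
fx=np.array([np.cos(f),np.sin(f),0]);fy=np.array([-fx[1],fx[0],0]);O=(a+b)/2
print("base front rel x",fx@(b1-O),fy@(b1-O))
zt=p[2]-31.7+10
T=lambda a:(R.T@(w(a,zt)-p)).round(1)
print("flange in tool: TL,TR,Lmid",T((383,328)),T((773,340)),T((388,520)))
# rear block lines z=58
print("lines",[(round(float(fx@(w(a,58)-O)),1)) for a in((75,395),(91,490),(126,395),(143,490))],"ptr tip",[fx@(w((152,459),62)-O),fy@(w((152,459),62)-O)])
print("tcp rel fence",fx@(p-O),fy@(p-O))
```

```text
yaw -1.8400259393835448 [ 456.38347835 -212.95552879  189.33478687]
plate ends [ 510.88545566 -289.23926505   58.        ] [ 543.36679255 -184.34737133   58.        ] 109.80594981561099 fence yaw -0.3002999130599928 mid [ 527.12612411 -236.79331819   58.        ]
base front yaw -0.2624730724335933
base front rel x -63.54795308728045 -66.3595024983389
flange in tool: TL,TR,Lmid [ 29.6 -30.1  21.7] [27.8 28.5 21.7] [ -2.5 -31.1  21.7]
lines [59.6, 58.4, 46.0, 44.1] ptr tip [np.float64(39.02904141201345), np.float64(46.75264379508779)]
tcp rel fence -74.62813592790805 1.8448468673325458
```

Rough fits differ by about 0.03 rad, so I'll refine the edges at subpixel level: plate, base and flange.

```bash
cat > fit.py <<'E'
from h import *
import pickle
def edge(im,a,b,z,C,o=(92,95),k=3.5,hw=3,crop=True):
    g=cv2.GaussianBlur(cv2.cvtColor(im,cv2.COLOR_BGR2GRAY),(3,3),0).astype(float)
    a,b=[np.array(o)+(np.array(x)+.5)/k-.5 for x in(a,b)] if crop else [np.array(a,float),np.array(b,float)]
    n=np.array([-(b-a)[1],(b-a)[0]]);n/=np.linalg.norm(n);pts=[]
    t=np.arange(-hw,hw+.1,.25)
    for s in np.linspace(.04,.96,60):
        P=a+s*(b-a)+t[:,None]*n
        v=cv2.remap(g.astype(np.float32),P[:,0:1].astype(np.float32),P[:,1:2].astype(np.float32),cv2.INTER_LINEAR).ravel()
        d=np.abs(np.gradient(v));d=np.where(d>.5*d.max(),d,0);pts.append(a+s*(b-a)+n*(d@t)/d.sum())
    W=np.array([ray(C,x,z)[:2] for x in pts]).astype(np.float32)
    vx,vy,x,y=cv2.fitLine(W,cv2.DIST_HUBER,0,.1,.01).ravel()
    r=(W-[x,y])@np.array([-vy,vx]);return np.arctan2(vy,vx)%np.pi,np.array([x,y]),np.median(abs(r))
E
python3 - <<'E'
from fit import *
C,p,q=pickle.load(open("w2.pkl","rb"));im=cv2.imread("pics/w2.png");R=Ro.from_quat(q).as_matrix()
h=np.pi/2
for n,a,b,z,off in(("plate front",(281,76),(295,325),58,h),("plate rear",(233,78),(258,335),58,h),("base front",(549,32),(553,315),12,h),("base side",(60,33),(540,28),12,np.pi),("block rear",(12,75),(80,480),58,h),("block front",(118,75),(165,470),58,h)):
    A,P,r=edge(im,a,b,z,C);print(n,"fence yaw",round(A-off,3),P.round(1),round(r,2))
zt=p[2]-21.7;ty=np.arctan2(R[1,0],R[0,0])%np.pi
for n,a,b,off in(("fl left",(383,345),(388,515),0),("fl top",(400,327),(755,339),h)):
    A,P,r=edge(im,a,b,zt,C);print(n,"cover minus tool yaw",round((A-ty-off+h)%np.pi-h,3),(R.T@(np.r_[P,zt]-p)).round(1),round(r,2))
E
```

```text
plate front fence yaw -0.258 [ 519.8 -259.2] 0.06
plate rear fence yaw -0.259 [ 530.5 -263.2] 0.09
base front fence yaw -0.261 [ 459.6 -231.1] 0.11
base side fence yaw -0.256 [ 481.7 -292.1] 0.1
block rear fence yaw -0.254 [ 586.3 -262.6] 0.16
block front fence yaw -0.259 [ 564.2 -243.9] 0.07
fl left cover minus tool yaw -0.011 [ 11.5 -30.5  21.7] 0.08
fl top cover minus tool yaw -0.039 [28.7 -1.5 21.7] 0.12
```

Fence yaw is −0.258 in all six fits, with the plate-face middle at (525.9,−236.5). The cover sits about 0.02 rad clockwise of the tool. Descending to a stand-off 14 mm from the plate.

To row units: 122.6 mm is 0.1533, 110 mm is 0.1375, -0.03 rad is -0.0095.

```bash
echo '[0.0075, 0, 0.05, 0, 0, -0.0095, 0.0075, 0, 0.1, 0, 0, -0.0095, 0.0075, -0.0125, 0.1375, 0, 0, -0.0095, 0.0075, -0.025, 0.1533, 0, 0, -0.0095, 0.0075, -0.035, 0.1533, 0, 0, -0.0095, 0.0075, -0.035, 0.1533, 0, 0, -0.0095, 0.0075, -0.035, 0.1533, 0, 0, -0.0095, 0.0075, -0.035, 0.1533, 0, 0, -0.0095]' | python3 jog.py
cat > st.py <<'E'
from fit import *
f=-.258;fx=np.array([np.cos(f),np.sin(f),0]);fy=np.array([-fx[1],fx[0],0]);O=np.array([525.9,-236.5,0])
s=arm.read_state();p=s["position"];R=Ro.from_quat(s["ee_rot"]).as_matrix();F=s["contact_force"]
print("fence x,y,z",fx@(p-O),fy@(p-O),p[2],"yaw",np.arctan2(R[1,0],R[0,0]),"tilt",R[:2,2],"Fx,Fy,Fz",fx@F,fy@F,F[2],"M",s["wrist_torque"],"w",s["gripper_width"],s["clock"])
E
python3 st.py
python3 - <<'E'
from h import *
im=optics.get_image("wrist");cv2.imwrite("pics/w3.png",im)
import pickle;s=arm.read_state();pickle.dump((cal("wrist"),s["position"],s["ee_rot"]),open("w3.pkl","wb"))
cv2.imwrite("pics/w3z.png",cv2.resize(im[110:300,120:380],None,fx=3,fy=3,interpolation=cv2.INTER_CUBIC))
E
```

```text
clock: 8.5
position: [481.9, -226.9, 67.8]
ee_rot: [-0.616, 0.787, -0.001, 0.001]
contact_force: [1.0, 0.0, -2.4]
gripper_width: 12.6
grasp_force: 60.1
fence x,y,z -44.97161385827791 -1.9727936048347416 67.83622510026377 yaw -1.813201653793154 tilt [ 0.00174216 -0.00020445] Fx,Fy,Fz 0.9792898897992881 0.2642660032194128 -2.36441231117468 M [0.0218819  0.00661469 0.03556495] w 12.644906391791324 8.5
```

View pics/w3z.png

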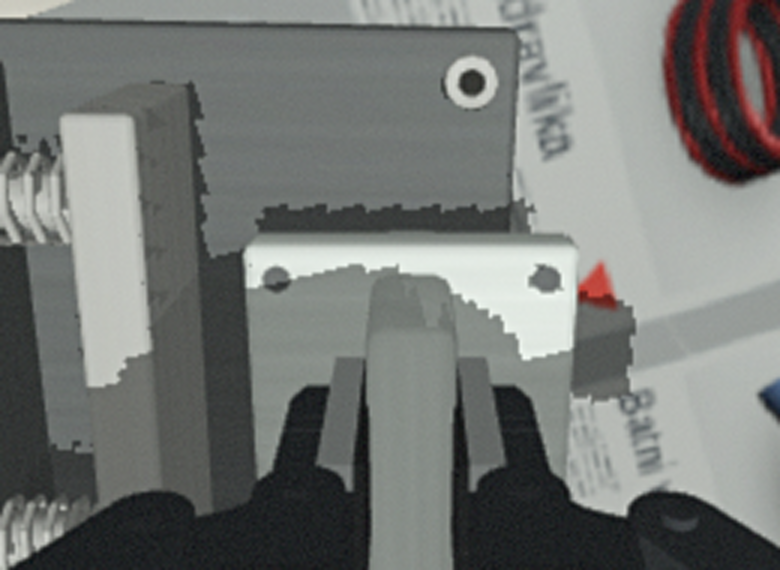

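The view shows the flange left edge at (246,250)–(254,470), a clear gap to the plate's front edge at (135,118)–(160,495), and the fingers clear. Fitting the relative angle.

Run:
```python
from fit import *
C,p,q=pickle.load(open("w3.pkl","rb"));im=cv2.imread("pics/w3.png");R=Ro.from_quat(q).as_matrix()
h=np.pi/2;ty=np.arctan2(R[1,0],R[0,0])%np.pi;zt=p[2]-21.7
E=lambda a,b,z:edge(im,a,b,z,C,(120,110),3)
A0,P0,r=E((135,125),(157,440),58);print("plate yaw",A0-h,r,P0)
for n,a,b,off in(("left",(246,255),(254,465),0),("top",(270,237),(550,237),h),("right",(578,262),(573,355),0),("right2",(573,365),(563,470),0)):
    A,P,r=E(a,b,zt);print(n,"minus plate",round((A-A0-off+h)%np.pi-h,3),(R.T@(np.r_[P,zt]-p)).round(1),round(r,2))
```

```text
plate yaw -0.26243937 0.037145972 [ 518.8813  -261.95013]
left minus plate 0.02 [  7.2 -30.5  21.7] 0.04
top minus plate 0.02 [29.4 -7.6 21.7] 0.02
right minus plate 0.018 [14.8 28.6 21.7] 0.07
right2 minus plate 0.037 [-7.5 28.7 21.7] 0.11
```

Cover is 0.02 rad anticlockwise of the plate, so I'll correct that and approach slowly.

To row units: -18 mm is -0.0225, -17 mm is -0.0213, 0.02 rad is 0.0064.

```bash
echo '[0, -0.005, 0.0013, 0, 0, 0.0064, 0, -0.01, 0.0013, 0, 0, 0.0064, 0, -0.0138, 0.0013, 0, 0, 0.0064, 0, -0.0163, 0.0013, 0, 0, 0.0064, 0, -0.0175, 0.0013, 0, 0, 0.0064, 0, -0.0188, 0.0013, 0, 0, 0.0064, 0, -0.02, 0.0013, 0, 0, 0.0064, 0, -0.0213, 0.0013, 0, 0, 0.0064, 0, -0.0225, 0.0013, 0, 0, 0.0064, 0, -0.0225, 0.0013, 0, 0, 0.0064]' | python3 jog.py; python3 st.py
```

```text
clock: 9.55
position: [497.6, -231.3, 65.3]
ee_rot: [-0.608, 0.794, 0.001, -0.001]
contact_force: [-6.3, 0.9, -0.8]
gripper_width: 12.7
grasp_force: 60.5
fence x,y,z -28.734753984150124 -2.1584164006668622 65.25957176448895 yaw -1.8340690659605603 tilt [-0.00368404  0.0007743 ] Fx,Fy,Fz -6.359991524076508 -0.7613995250631709 -0.7630530975315089 M [0.43112126 1.43241773 0.14166373] w 12.682819909726431 9.55
```

In contact. Pressing on in 1.5 mm steps.

To row units: -9 mm is -0.0113, -1.5 mm is -0.0019.

```bash
echo '[0, -0.0019, 0, 0, 0, 0, 0, -0.0038, 0, 0, 0, 0, 0, -0.0056, 0, 0, 0, 0, 0, -0.0075, 0, 0, 0, 0, 0, -0.0094, 0, 0, 0, 0, 0, -0.0113, 0, 0, 0, 0, 0, -0.0113, 0, 0, 0, 0, 0, -0.0113, 0, 0, 0, 0]' | python3 jog.py; python3 st.py;  python3 - <<'E'
from h import *
im=optics.get_image("wrist");cv2.imwrite("pics/w4.png",im)
import pickle;s=arm.read_state();pickle.dump((cal("wrist"),s["position"],s["ee_rot"]),open("w4.pkl","wb"))
cv2.imwrite("pics/w4z.png",cv2.resize(im[110:300,120:380],None,fx=3,fy=3,interpolation=cv2.INTER_CUBIC))
E
```

```text
clock: 10.35
position: [504.2, -233.1, 65.0]
ee_rot: [-0.608, 0.794, 0.003, -0.003]
contact_force: [-7.9, 2.8, 2.0]
gripper_width: 12.6
grasp_force: 61.0
fence x,y,z -21.867212246501072 -2.265949311391458 64.9964147582547 yaw -1.8345031950601158 tilt [-0.00819819  0.00198028] Fx,Fy,Fz -8.332448113160018 0.7042138886326113 1.9687557530347988 M [0.95581199 2.42804202 0.13762   ] w 12.612363592239097 10.35
```

View pics/w4z.png

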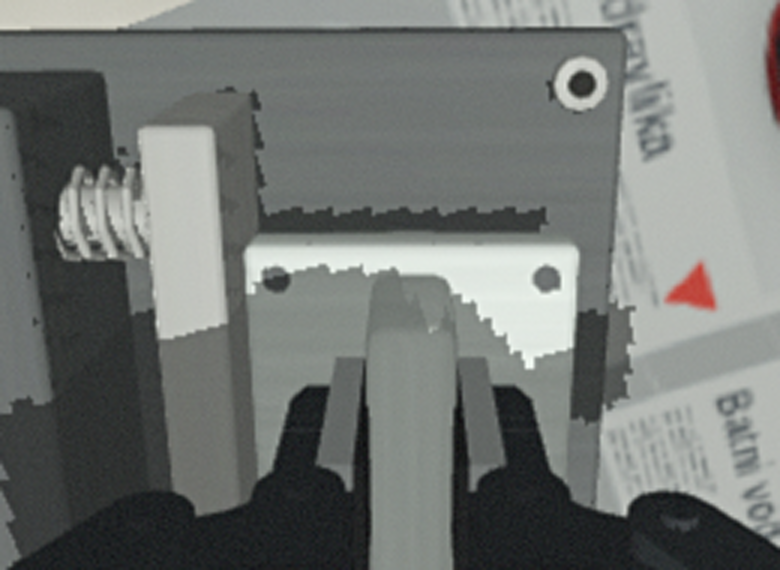

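The picture shows the flange's left edge at (247,250)–(255,460) lying along the plate face, with no visible wedge. Force is about 9 N. I'll check the angle once more and then press a bit further.

```bash
python3 - <<'E'
from fit import *
C,p,q=pickle.load(open("w4.pkl","rb"));im=cv2.imread("pics/w4.png")
h=np.pi/2;zt=p[2]-21.7
E=lambda a,b,z:edge(im,a,b,z,C,(120,110),3)
A0,P0,r=E((213,135),(237,480),58);print("plate yaw",A0-h,r,P0)
for n,a,b,off in(("left",(246,260),(254,455),0),("top",(270,237),(550,237),h),("right",(579,262),(572,420),0)):
    A,P,r=E(a,b,zt);print(n,"minus plate",round((A-A0-off+h)%np.pi-h,3),P,round(r,2))
E
echo '[0, -0.0019, 0, 0.0032, 0, 0, 0, -0.0038, 0, 0.0032, 0, 0, 0, -0.0056, 0, 0.0032, 0, 0, 0, -0.0066, 0, 0.0032, 0, 0, 0, -0.0066, 0, 0.0032, 0, 0, 0, -0.0066, 0, 0.0032, 0, 0]' | python3 jog.py; python3 st.py
```

```text
plate yaw -0.2618029 0.040447712 [ 527.2633  -265.63568]
left minus plate 0.001 [ 532.77826 -242.34563] 0.04
top minus plate -0.006 [ 498.54358 -261.97137] 0.01
right minus plate 0.008 [ 475.76086 -227.06099] 0.04
clock: 11.0
position: [507.8, -234.1, 64.6]
ee_rot: [-0.608, 0.794, 0.001, -0.001]
contact_force: [-11.3, 4.3, 3.8]
gripper_width: 13.1
grasp_force: 61.2
fence x,y,z -18.0934866702515 -2.309887203552842 64.61844956074664 yaw -1.834741795569527 tilt [-0.00190951  0.00022807] Fx,Fy,Fz -12.015164970762624 1.2902384599417247 3.82896913016324 M [1.28297365 3.04376177 0.17217032] w 13.090443846321701 11.0
```

12 N, flush to about 0.001 rad and upright. Holding it.

```bash
for i in 1; do echo '[0, 0, 0, 0, 0, 0, 0, 0, 0, 0, 0, 0, 0, 0, 0, 0, 0, 0, 0, 0, 0, 0, 0, 0, 0, 0, 0, 0, 0, 0, 0, 0, 0, 0, 0, 0, 0, 0, 0, 0, 0, 0, 0, 0, 0, 0, 0, 0, 0, 0, 0, 0, 0, 0, 0, 0, 0, 0, 0, 0]' | python3 jog.py >/dev/null; done; python3 st.py; echo '[0, 0, 0, 0, 0, 0, 0, 0, 0, 0, 0, 0, 0, 0, 0, 0, 0, 0, 0, 0, 0, 0, 0, 0, 0, 0, 0, 0, 0, 0, 0, 0, 0, 0, 0, 0, 0, 0, 0, 0, 0, 0, 0, 0, 0, 0, 0, 0, 0, 0, 0, 0, 0, 0, 0, 0, 0, 0, 0, 0]' | python3 jog.py >/dev/null;echo '[0, 0, 0, 0, 0, 0, 0, 0, 0, 0, 0, 0, 0, 0, 0, 0, 0, 0, 0, 0, 0, 0, 0, 0, 0, 0, 0, 0, 0, 0, 0, 0, 0, 0, 0, 0, 0, 0, 0, 0, 0, 0, 0, 0, 0, 0, 0, 0, 0, 0, 0, 0, 0, 0, 0, 0, 0, 0, 0, 0]' | python3 jog.py >/dev/null; python3 st.py
python3 - <<'E'
from fit import *
s=arm.read_state();C=cal("wrist");im=optics.get_image("wrist");cv2.imwrite("pics/w5.png",im);p=s["position"]
cv2.imwrite("pics/w5z.png",cv2.resize(im[110:300,120:380],None,fx=3,fy=3,interpolation=cv2.INTER_CUBIC))
E
```

```text
fence x,y,z -18.133579037851554 -2.309467915763296 64.59846507376308 yaw -1.834711070307738 tilt [-0.00194821  0.00024616] Fx,Fy,Fz -11.956388774694211 2.258246718732731 3.168314224766847 M [1.30327223 3.07347037 0.16876076] w 12.738903970882346 12.0
fence x,y,z -18.111879315498854 -2.322406871329852 64.61216919152072 yaw -1.8348153530210836 tilt [-0.00187794  0.0002688 ] Fx,Fy,Fz -10.502330955283377 1.0660454479546915 4.682556516108004 M [1.25256235 3.02605001 0.23101965] w 12.976040075600654 14.0
```

View pics/w5z.png

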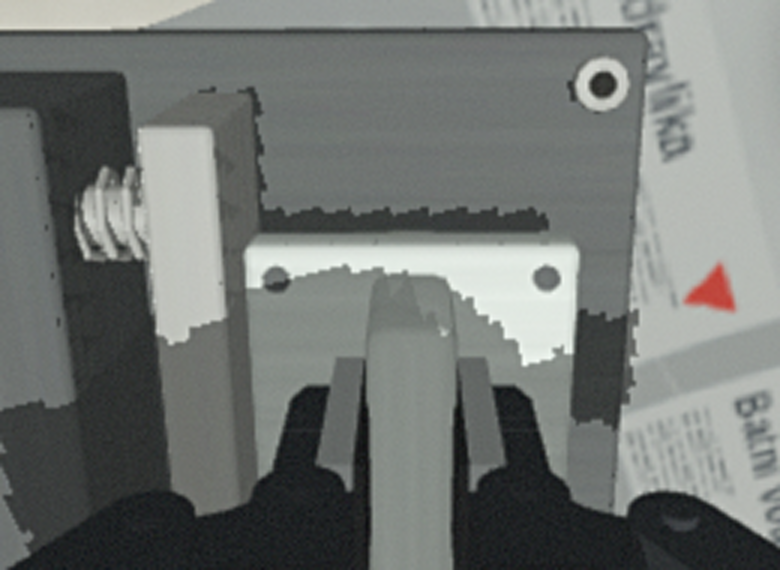

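The view shows the flange edge at (247,250)–(255,460) still flush on the plate, with the pose unchanged over 3 s at 11–12 N. Handing in.

```bash
python3 -c "
from bench import arm, optics, order
print(order.job_done())"
```

```text
the job is handed in; nothing more can be done
None
```

The cover was turned to its stop, lifted straight out and held upright, flush against the middle of the fence plate with a steady push of about 11–12 N for 3 s; I handed the job in with the arm still holding and pressing.

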